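# Slide the tin lid along the jig into its nest

### The job

A blue two-lane numbering jig holds a light-grey tin lid in one lane and a dark rusty disc in the other. Push the grey lid along its own lane, without lifting it off the jig, until it drops flat into the round black-floored nest at the far end of that lane, and leave it there. Leave the dark disc where it lies.

Things in the scene. Friction and masses are not known exactly. Their poses are not given: they have to be found in the camera images.
- jig: Fixed blue plate 280 (x) x 272 (y) x 18 mm; origin centre of underside, z up. Two lanes along its +x (away from robot), mid-lines y = +66 and -66 mm, each 110 mm wide between aluminium rails 8 mm above the deck, x = -138 to +18 mm, open at the near end. Lanes end in round black-floored nests, centres x = +72, y = +66/-66 mm, diameter 116, depth 6 mm; the lid drops in by itself when over one.
- lid_center (a point): Centre, half-way up, of the loose light-grey metal tin lid: round, flat, 91 mm across, 11 mm thick, about 35 g. Starts flat on the deck in either lane (centre 23.5 mm above the jig's underside; 17.5 mm once in the nest, its top then 5 mm above the deck), 120 to 140 mm short of the nest centre, within 3 mm of mid-lane, 25 mm of deck behind it. Too wide to grasp: push its near edge.
- disc_center (a point): Centre, half-way up, of the dark brown rusty cover disc: loose, round and flat, about 105 mm in diameter, 11 mm thick, 0.3 kg, lying on the deck in the lane that the lid is not in. Not to be moved.
Mind the look-alikes: they are no part of the job. What is shaped like the part that bears lid_center but orange is not meant.

How it is judged:
By the outcome, as a careful person would: the job done as asked, in the order asked, and still so for the second after the job is handed in, with the robot touching nothing.
It also fails if it takes over 35 s, if anything falls off the work surface, if the arm or the gripper's body presses on something with over 40 N, if the wrist force passes 120 N, or if a joint passes its speed limit or range.

### The arm

A 6-joint arm with a two-finger parallel gripper is mounted at the origin on a cart in front of the work surface, level with it; the furniture and walls round the work are solid. World frame = base frame: x ahead of the robot, y to its left, z up, the work surface at z = 0. Lengths are in m, angles in degrees, forces in N, time in s.
With the tool pointing down it reaches from about 0.3 to 0.75 m from the base axis. Payload 8.5 kg.
Tool frame: the origin (TCP) lies at the very end of the fingers, on their centre line; the grasp point (between the pads) lies 19 mm behind it; z points along the fingers, y is the line along which they close (so a half turn about z gives the same grasp; the last joint's range is limited). The gripper opens to 85 mm and grips with 20 to 120 N. Pads are 22 mm wide; open, the fingers measure 114 mm over their backs; the gripper's body (76 mm by 85 mm) begins 54 mm behind the grasp point. The pads swing forward as they close: fully open they stand 13 mm farther back than shut.
Start: joints at [-84.643, 21.807, 74.336, -0, 83.858, -12.336], TCP at [0.167, -0.524, 0.231] pointing down, gripper open.
Joint ranges: [-178.18, 178.18], [-50.72, 133.34], [12.68, 142.11], [-81.47, 261.47], [9.98, 163.14], [-165.26, 165.26]. Speed limits (degrees/s): [136.94, 136.94, 180, 180, 180, 180].

### API

Orientations are given as a 3x3 rotation matrix whose columns are the frame's x, y, z axes.
In Python, from rig import * gives the robot as it stands. The module is installed in compiled form; this text tells all that it offers.
- The arm moves only by the shell command python3 -m pendant 'ROWS' [OPENING] [FORCE]. ROWS is JSON, a list of rows, each a list of 2 entries, a list of its own where there are three numbers: the shift along the tool's x, y, z as a fraction of full scale, then the turn, a rotation vector about the tool's x, y, z as a fraction of full scale. A call has 1 to 8 rows; each row shifts and turns the commanded pose from where the row before left it, along the tool's axes as they then stand; what a row does not reach is not made up. Full scale, the value 1, is 40 mm for a shift and 5 degrees for a turn. A row lasts 1/8 s, in which the tool goes at most 62.5 mm and 10.7 degrees, less where a joint would pass 70% of its speed; a pose out of reach is approached as far as the arm can. A call with a number of a shift or a turn outside -1 to 1 is refused whole. A call with a gripper value outside its range is refused whole. OPENING is the opening, from 0 (shut) to 1 (fully open), set as the call begins (- or left out, the last holds). The fingers move at their own pace and stop on an object; FORCE is the grip in N (left out, the last holds). Time passes only in rows, so rows that do not move let the fingers close. It gives the time, the measured TCP pose, the force, the opening and the grip force at its end, in the units of the state.
- observe(): the state, without advancing time (a new reading comes with each control period).
- get_image(name): name is "side" or "top" or "wrist"; returns a dict with "img" (384x512x3 uint8, blue, green, red), "range_z" (384x512 float32, m along the optical axis (not along the pixel's ray), 0 where there is no reading), "camera_matrix" (3x3 intrinsics, pixels), "eye" and "rotation" of the camera in the world. Camera axes: x right, y down, z forward; pixel columns grow to the right and rows downward; lengths in m; the calibration is good to about 2 mm. A picture is of the moment at which its call begins.
- close_job(): hands the job in; it is judged then, once.
Trained networks look in the newest picture that a camera, given by its name, has taken for a name from the list of things; names that differ only in an ending like _2 or _b are one class to them, and where a whole thing is asked for, a point or a joint stands for the part that bears it (a point fixed in the world has none). Each returns a list of dicts, best first, with "conf" (0 to 1); they miss things now and then, are a little off and sometimes report something else, mostly with a low value. They report only what shows in the picture. A call takes as long as a camera call. They do not tell look-alikes from the thing itself.
- regions_of(camera, query): "mask" (384x512 bool, what is visible of it).
- landmark_of(camera, query): "point" ([x, y, z] in m, in world coordinates, good to about 4 mm: a listed point, or the origin of a listed thing).
The state is a dict: "time_s": time; "q": joint angles; "qvel": joint speeds; "joint_efforts": joint torques, N m; "position": TCP position; "tool_rot": TCP orientation; "ft_force": force on the tool from outside, world axes, zero at the start; "wrist_torque": the same for the moment, N m; "grip_width": finger opening in m; "gripper_force": force on a finger pad.
Only numpy, scipy, OpenCV 4.12 (cv2) and the standard library are available. Lean on these libraries where they do the work, as an engineer would, in place of code of your own. Each camera call takes 0.05 s, during which the arm holds its last target. There are 200 camera calls.

## Working session

There is one attempt and no reset: what is moved stays moved. The work goes in short steps, Python scripts to look and compute and a shell command to move; the robot and the scene stay as the last step left them, time stands still between calls to the robot, and variables do not carry over. Pictures are saved under pics/ and viewed, at most 10 in all, crops included, and the job is handed in when it is done.

```bash
mkdir -p pics; cat > h.py <<'E'
from rig import *
import numpy as np, cv2
def world(c,m):
    v,u=np.nonzero(m&(c["range_z"]>0)); z=c["range_z"][v,u]
    K=c["camera_matrix"]; p=np.stack([(u-K[0,2])/K[0,0]*z,(v-K[1,2])/K[1,1]*z,z],1)
    return p@np.array(c["rotation"]).T+np.array(c["eye"]),u,v
E
python3 - <<'E'
from h import *
np.set_printoptions(precision=4,suppress=True)
s=observe();print(s["time_s"],s["position"],s["tool_rot"])
for cam in ["top","side"]:
    c=get_image(cam); cv2.imwrite(f"pics/{cam}0.png",c["img"]); print(cam,c["eye"])
    for q in ["jig","lid_center","disc_center"]:
        for r in landmark_of(cam,q)[:3]: print(" L",q,np.array(r["point"]),round(r["conf"],2))
        for r in regions_of(cam,q)[:3]:
            p,u,v=world(c,r["mask"]); 
            if len(p)<10: continue
            rgb=c["img"][r["mask"]].mean(0)
            print(" R",q,round(r["conf"],2),"uv",u.mean(),v.mean(),"med",np.median(p,0),"lo",np.percentile(p,2,0),"hi",np.percentile(p,98,0),"bgr",rgb)
            if q=="lid_center":
                (cx,cy),rad=cv2.minEnclosingCircle(p[abs(p[:,2]-np.median(p[:,2]))<.004][:,:2].astype(np.float32)); print("   circ",cx,cy,rad)
            if q=="jig": print("   rect",cv2.minAreaRect(p[(p[:,2]>.012)][:,:2].astype(np.float32)))
E
```

```text
0.0 [ 0.1671 -0.5237  0.2307] [[ 0.9527  0.3039 -0.0001]
 [ 0.3039 -0.9527  0.0015]
 [ 0.0003 -0.0015 -1.    ]]
top [0.5042 0.0882 0.9148]
 L jig [0.5912 0.1433 0.    ] 0.96
 R jig 0.87 uv 210.9687414500684 164.9075923392613 med [0.622  0.1499 0.0173] lo [0.4588 0.011  0.0099] hi [0.7327 0.278  0.0278] bgr [84.7468 57.6107 42.7686]
   rect ((0.596441388130188, 0.14390069246292114), (0.2808334529399872, 0.2726551592350006), 4.8799238204956055)
 L lid_center [0.5311 0.2094 0.0246] 0.85
 L lid_center [ 0.5203 -0.0942  0.0046] 0.85
 R lid_center 0.91 uv 329.67763599731364 202.86030893216923 med [ 0.5253 -0.0943  0.0105] lo [ 0.4856 -0.1354  0.0004] hi [ 0.5667 -0.0531  0.0137] bgr [ 34.8861 102.6269 197.6082]
   circ 0.5243176221847534 -0.09572162479162216 0.04477851837873459
 R lid_center 0.84 uv 183.66625766871167 202.79693251533743 med [0.5314 0.2044 0.0284] lo [0.4905 0.1643 0.0187] hi [0.5721 0.2457 0.0317] bgr [133.9169 134.1143 138.3912]
   circ 0.5321665406227112 0.20605671405792236 0.04495248943567276
 R lid_center 0.19 uv 211.33073605120356 164.63976624460832 med [0.6227 0.1493
[... 796 characters left out ...]
1
 R lid_center 0.95 uv 254.6172480620155 241.23352713178295 med [ 0.5157 -0.1047  0.0093] lo [ 0.4769 -0.1396  0.0005] hi [ 0.5571 -0.0605  0.0111] bgr [ 50.9652  95.2524 184.9101]
   circ 0.5198204517364502 -0.09683094173669815 0.045182324945926666
 R lid_center 0.61 uv 211.22177419354838 174.57056451612902 med [0.5237 0.1941 0.0268] lo [0.4843 0.1615 0.0173] hi [0.566  0.2463 0.029 ] bgr [130.2113 129.6901 133.4427]
   circ 0.5228540301322937 0.20056286454200745 0.054681986570358276
 L disc_center [0.5381 0.0774 0.0203] 0.68
 R disc_center 0.87 uv 232.978287092883 194.7394451145959 med [0.5346 0.0634 0.0275] lo [0.4888 0.0218 0.0176] hi [0.586  0.1172 0.0291] bgr [63.0518 63.2735 70.2169]
```

View pics/top0.png

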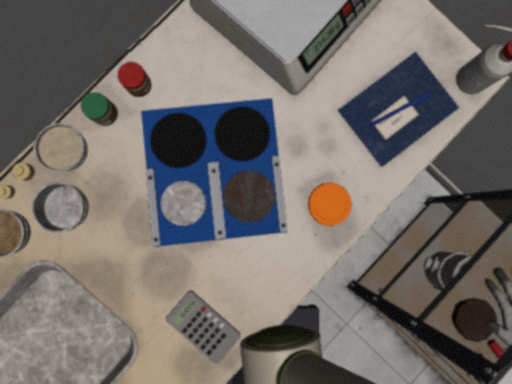

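View pics/side0.png

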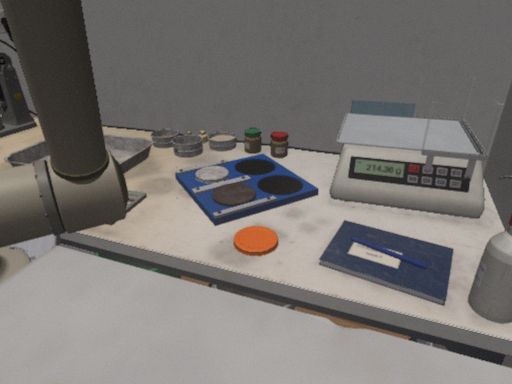

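The top view shows the grey lid in the left lane (183,203), with its nest at (178,139). The dark disc is in the right lane at (249,195). The orange look-alike lies on the table at (330,204). The side view agrees.

The jig yaw is about 5°, and the lid sits about 129 mm short of its nest. I'll align the tool with the lane and move towards a point behind the lid, with the fingers partly open to make a two-point cradle.

```bash
python3 -m pendant '[[[0,0,0],[0,0,0.85]],[[0,0,0],[0,0,0.85]],[[0,0,0],[0,0,0.85]],[[0.476,-0.915,0],[0,0,0]],[[0.476,-0.915,0],[0,0,0]],[[0.476,-0.915,0],[0,0,0]],[[0.476,-0.915,0],[0,0,0]],[[0.476,-0.915,0],[0,0,0]]]' 0.4
python3 -m pendant '[[[0.476,-0.915,0],[0,0,0]],[[0.476,-0.915,0],[0,0,0]],[[0.476,-0.915,0],[0,0,0]],[[0.476,-0.915,0],[0,0,0]],[[0.476,-0.915,0],[0,0,0]],[[0.476,-0.915,0],[0,0,0]],[[0.476,-0.915,0],[0,0,0]],[[0.476,-0.915,0],[0,0,0]]]'
```

```text
time_s: 1.7
position: [0.2466, -0.3322, 0.2314]
tool_rot: [[0.996, 0.086, 0.0], [0.086, -0.996, -0.0], [0.0, 0.0, -1.0]]
ft_force: [0.8, 0.1, -1.7]
grip_width: 0.0343
gripper_force: 0.0
time_s: 2.7
position: [0.3731, -0.0273, 0.2316]
tool_rot: [[0.996, 0.086, 0.001], [0.086, -0.996, -0.0], [0.001, 0.0, -1.0]]
ft_force: [0.3, 0.6, -0.4]
grip_width: 0.0344
gripper_force: 0.0
```

```bash
python3 -m pendant '[[[0.45,-0.89,0],[0,0,0]],[[0.45,-0.89,0],[0,0,0]],[[0.45,-0.89,0],[0,0,0]],[[0.45,-0.89,0],[0,0,0]],[[0.45,-0.89,0],[0,0,0]],[[0.45,-0.89,0.7],[0,0,0]],[[0,0,1],[0,0,0]],[[0,0,0],[0,0,0]]]'
python3 - <<'E'
from h import *
np.set_printoptions(precision=4,suppress=True)
T=observe();P=np.array(T["position"]);print(P)
for cam in ["wrist","top"]:
    c=get_image(cam); cv2.imwrite(f"pics/{cam}1.png",c["img"])
    for q in ["jig","lid_center"]:
        for r in landmark_of(cam,q)[:2]:
            x=np.array(r["point"]); print(cam,"L",q,x,round(r["conf"],2),"tool",(x-P)@np.array(T["tool_rot"]))
        for r in regions_of(cam,q)[:2]:
            p,u,v=world(c,r["mask"])
            if len(p)<10: continue
            zm=np.median(p[:,2]); p=p[abs(p[:,2]-zm)<.004]
            (cx,cy),rad=cv2.minEnclosingCircle(p[:,:2].astype(np.float32))
            print(cam,"R",q,round(r["conf"],2),"z",zm,"circ",cx,cy,rad,cv2.minAreaRect(p[:,:2].astype(np.float32)))
E
```

```text
time_s: 3.7
position: [0.4607, 0.1935, 0.1614]
tool_rot: [[0.996, 0.087, -0.006], [0.087, -0.996, -0.001], [-0.006, 0.0, -1.0]]
ft_force: [0.5, 0.1, 0.9]
grip_width: 0.034
gripper_force: 0.0
[0.4607 0.1935 0.1614]
wrist R jig 0.81 z 0.019921151159078887 circ 0.5446187257766724 0.14053277671337128 0.15469582378864288 ((0.5371820330619812, 0.1400306075811386), (0.1644928902387619, 0.27183961868286133), 5.051741600036621)
wrist L lid_center [0.5274 0.2054 0.0268] 0.64 tool [ 0.0683 -0.0061  0.1342]
wrist R lid_center 0.8 z 0.005243536521378961 circ 0.5104393362998962 -0.05945452302694321 0.025933774188160896 ((0.5088656544685364, -0.05517638847231865), (0.05165727436542511, 0.010147368535399437), 20.195812225341797)
wrist R lid_center 0.78 z 0.029920518435234633 circ 0.5307319760322571 0.20741628110408783 0.0446498841047287 ((0.5304126739501953, 0.20719268918037415), (0.08823511004447937, 0.0881047323346138), 4.499058246612549)
top L jig [0.5909 0.1484 0.0005] 0.96 tool [0.1267 0.0562 0.1602]
top R jig 0.59 z 0.01702394006129493 circ 0.5985097289085388 0.14465051889419556 0.1896425485610962 ((0.5961513519287109, 0.14361503720283508), (0.280043363571167, 0.27253130078315735), 5.159644603729248)
top L lid_center [ 0.5235 -0.098   0.0075] 0.91 tool [0.0382 0.2958 0.1538]
top L lid_center [0.5296 0.2079 0.0256] 0.67 tool [ 0.0707 -0.0084  0.1354]
top R lid_center 0.97 z 0.028450549237702738 circ 0.5317730903625488 0.2057335078716278 0.044765572994947433 ((0.5442598462104797, 0.2042834311723709), (0.08890872448682785, 0.06302990764379501), 82.56085205078125)
top R lid_center 0.8 z 0.01055112173747036 circ 0.5241165161132812 -0.09533697366714478 0.04492751508951187 ((0.5242680907249451, -0.09511994570493698), (0.08846260607242584, 0.08531997352838516), 88.62867736816406)
```

View pics/wrist1.png

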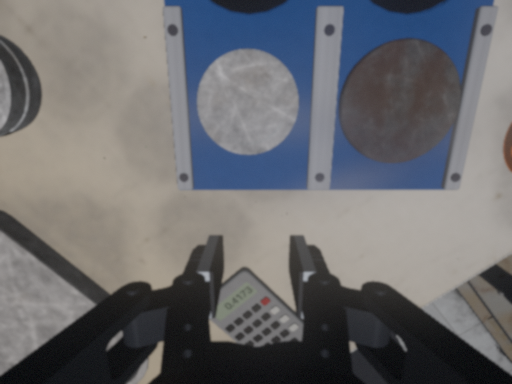

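The wrist view shows the lid at (248,102) in its lane, with the fingers behind it and clear of the deck edge (y≈188). From the tool, the lid centre is +71 mm in x and −7 mm in y. I'll centre on it and descend.

```bash
python3 -m pendant '[[[0,-0.17,0.8],[0,0,0]],[[0,0,0.8],[0,0,0]],[[0,0,0.8],[0,0,0]],[[0,0,0.6],[0,0,0]],[[0,0,0],[0,0,0]],[[0,0,0],[0,0,0]]]'
```

```text
time_s: 4.95
position: [0.4619, 0.2004, 0.0443]
tool_rot: [[0.996, 0.086, 0.001], [0.086, -0.996, 0.0], [0.002, -0.0, -1.0]]
ft_force: [0.2, 0.0, -0.1]
grip_width: 0.034
gripper_force: 0.0
```

```bash
python3 -m pendant '[[[0,0,0.58],[0,0,0]],[[0,0,0],[0,0,0]]]' && python3 -m pendant '[[[0.3,0,0],[0,0,0]],[[0.3,0,0],[0,0,0]],[[0.3,0,0],[0,0,0]],[[0.3,0,0],[0,0,0]],[[0.3,0,0],[0,0,0]],[[0.3,0,0],[0,0,0]],[[0,0,0],[0,0,0]]]'
python3 - <<'E'
from h import *
T=observe();P=np.array(T["position"])
c=get_image("wrist"); cv2.imwrite("pics/wrist2.png",c["img"])
for r in landmark_of("wrist","lid_center")[:2]: x=np.array(r["point"]); print(x,r["conf"],(x-P)@np.array(T["tool_rot"]))
E
```

```text
time_s: 5.2
position: [0.4612, 0.2002, 0.0203]
tool_rot: [[0.996, 0.086, -0.001], [0.086, -0.996, -0.0], [-0.001, 0.0, -1.0]]
ft_force: [-0.3, 1.1, -0.0]
grip_width: 0.0343
gripper_force: 0.0
time_s: 6.08
position: [0.5341, 0.2065, 0.0199]
tool_rot: [[0.996, 0.086, 0.001], [0.086, -0.996, 0.0], [0.001, -0.0, -1.0]]
ft_force: [-1.1, 0.1, 0.0]
grip_width: 0.0341
gripper_force: 0.0
[0.5855 0.2077 0.0258] 0.77 [ 0.05129     0.00322102 -0.00579664]
```

View pics/wrist2.png

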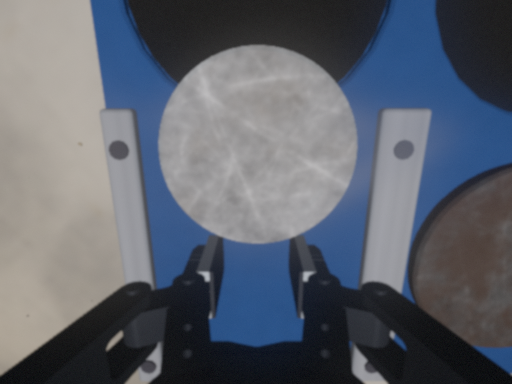

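The lid (258,145) sits cradled by both fingers and centred between the rails, with its front edge over the nest. About 75 mm remain, so I'll push 66 mm more and look again.

```bash
python3 -m pendant '[[[0.3,0,0],[0,0,0]],[[0.3,0,0],[0,0,0]],[[0.3,0,0],[0,0,0]],[[0.25,0,0],[0,0,0]],[[0.25,0,0],[0,0,0]],[[0.25,0,0],[0,0,0]],[[0,0,0],[0,0,0]]]'
python3 - <<'E'
from h import *
T=observe();P=np.array(T["position"])
for cam in ["wrist","top"]:
    c=get_image(cam); cv2.imwrite(f"pics/{cam}3.png",c["img"])
    for r in regions_of(cam,"lid_center")[:2]:
        p,u,v=world(c,r["mask"])
        if len(p)<30: continue
        k=abs(p[:,2]-np.median(p[:,2]))<.008; p=p[k]
        A=np.c_[p[:,:2]-p[:,:2].mean(0),np.ones(len(p))]; print(cam,r["conf"],p.mean(0),"plane",np.linalg.lstsq(A,p[:,2],rcond=None)[0],cv2.minEnclosingCircle(p[:,:2].astype(np.float32)))
E
```

```text
time_s: 7.05
position: [0.5995, 0.2122, 0.02]
tool_rot: [[0.996, 0.086, 0.0], [0.086, -0.996, 0.0], [0.001, -0.0, -1.0]]
ft_force: [-0.6, -0.7, -0.5]
grip_width: 0.0342
gripper_force: 0.0
wrist 0.73 [0.65360962 0.21647168 0.02401372] plane [ 0.00195424 -0.00058398  0.02401372] ((0.6486995816230774, 0.21582524478435516), 0.04636768996715546)
top 0.98 [ 0.52390477 -0.09478858  0.01055227] plane [ 0.00041482 -0.00719211  0.01055227] ((0.5242974758148193, -0.0950799286365509), 0.04515333101153374)
```

View pics/wrist3.png

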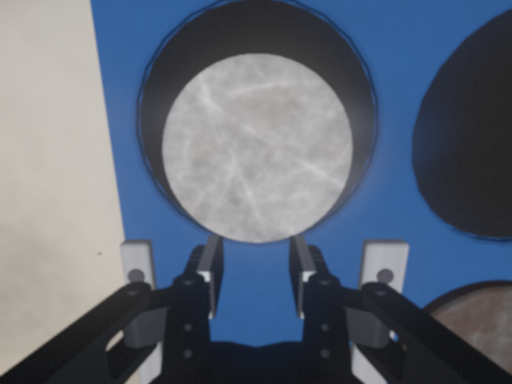

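The lid (258,148) now lies flat in the nest. Its top is at 24 mm, where 23 is expected in the nest and 29 on the deck, and the fitted slope is about 0.1°. I'll back off, lift clear and check.

```bash
python3 -m pendant '[[[-0.4,0,0],[0,0,0]],[[-0.4,0,-0.5],[0,0,0]],[[-0.3,0,-1],[0,0,0]],[[-0.5,0,-1],[0,0,0]],[[-0.8,0,-1],[0,0,0]],[[-0.8,0,-0.5],[0,0,0]],[[0,0,0],[0,0,0]],[[0,0,0],[0,0,0]]]'
python3 - <<'E'
from h import *
c=get_image("wrist"); w=c["img"]; 
for q in ["lid_center","disc_center"]:
  for r in regions_of("wrist",q)[:2]:
    p,u,v=world(c,r["mask"])
    if len(p)<30: continue
    k=abs(p[:,2]-np.median(p[:,2]))<.008; p=p[k]
    A=np.c_[p[:,:2]-p[:,:2].mean(0),np.ones(len(p))]; print(q,r["conf"],np.median(p,0),"plane",np.linalg.lstsq(A,p[:,2],rcond=None)[0],cv2.minEnclosingCircle(p[:,:2].astype(np.float32)))
for q in ["lid_center","disc_center"]: print(q,[(r["point"],r["conf"]) for r in landmark_of("wrist",q)])
t=get_image("top")["img"]; cv2.imwrite("pics/end.png",cv2.resize(np.hstack([w,t]),(800,300)))
E
```

```text
time_s: 8.25
position: [0.4715, 0.2011, 0.1798]
tool_rot: [[0.996, 0.086, -0.0], [0.086, -0.996, -0.0], [-0.0, 0.0, -1.0]]
ft_force: [0.4, -0.2, -0.6]
grip_width: 0.0341
gripper_force: 0.0
lid_center 0.8 [ 0.5136442  -0.05463423  0.01113815] plane [ 0.01770502 -0.12782077  0.00973971] ((0.5149606466293335, -0.06875410676002502), 0.03603701293468475)
lid_center 0.69 [0.61942143 0.21346854 0.02405477] plane [0.03959149 0.002077   0.02372763] ((0.6299848556518555, 0.2148045301437378), 0.03981577232480049)
disc_center 0.69 [0.54533452 0.07594642 0.0304074 ] plane [-0.00274198 -0.00518723  0.03033762] ((0.5426798462867737, 0.07280478626489639), 0.05445121228694916)
lid_center []
disc_center [([0.5428, 0.0751, 0.0221], 0.7)]
```

View pics/end.png

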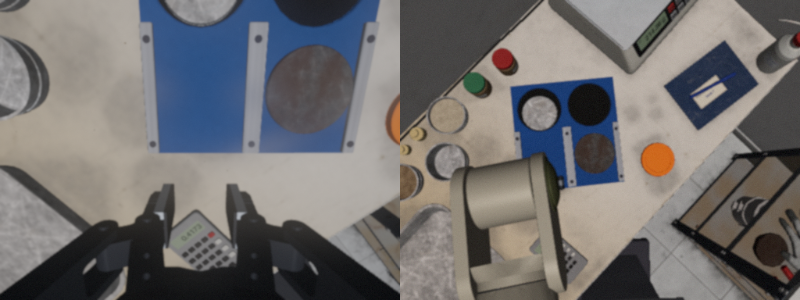

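The lid is in its nest (top view at 540,112), the disc hasn't moved, and the gripper is clear at z = 0.18 m.

```bash
python3 -c "
from rig import *
print(close_job())"
```

```text
the job is handed in; nothing more can be done
None
```

I pushed the grey lid along its lane until it dropped flat into its nest, left the dark disc where it was, and handed the job in after about 8.5 s with the robot clear of everything.

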